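Hang the two tall parts pots in balance

TASK

Hang the two tall pots of fittings on the balance rack by their strap handles, one at each end of the pivoting bar between the two raised stops, so that the bar comes to rest level. Leave the short pot standing where it is.

Things in the scene. Friction and masses are not known exactly. Their poses are not given: they have to be found in the camera images.
- pot_a_mid (a point): Centre (58 mm above the underside) of one tall steel pot, 42 mm across, rim 60 mm high, 200 g. A stiff strap handle arches over it to 116 mm: legs on own -x and +x sides, 48 mm apart outside, 40 inside; strap 16 mm wide along own y, 4 thick. Window under the strap open along y, from 2 mm (rim) to 54 mm (strap underside) above this point. Grip from above across the legs' outsides. Own z up.
- pot_b_mid (a point): Centre of the other tall steel pot, alike in all to pot_a (same size, strap and axes; weights equal within 10 %). Both start standing on the table, in any order with the short pot, turned up to 0.5 rad; half a turn about z makes no difference.
- pot_short_mid (a point): Centre (41 mm above its underside) of the short pot, to be left alone: same strap handle and width as the tall pots, but its rim is only 26 mm and the whole 82 mm high; it is lighter (80 g).
- seat_left (a point): Left hanging place: on the top face of the pivoting bar, 125 mm left of the pivot, moving with the bar. Own y along the bar to its left end, z up from its top. A 6 mm thick stop raised 10 mm stands 22 mm either side (one is the bar's very end), 38 mm clear between. Hang a pot by passing the bar's end through its window, then letting the strap down between the stops.
- seat_right (a point): Right hanging place, the mirror image 125 mm right of the pivot, same axes. Bar: flat steel, 300 mm long, 12 wide, 10 thick, its top face 205 mm above the table when level, on a post 18 mm thick with a base plate 110 x 150 mm. The rack may stand turned up to 0.25 rad.
- bar (a joint): Tilt of the bar, rad: 0 level (start), positive lifts the left end, stops at -0.16 and 0.16. Turns easily against a weak centring spring (0.8 N m/rad): one tall pot pulls its end down to the stop (20 mm lower, other end 20 mm higher); two at opposite ends bring it level within about 2 s. A short pot cannot balance a tall one.

How it is judged:
By the outcome, as a careful person would: the job done as asked, in the order asked, and still so for the second after the job is handed in, with the robot touching nothing.
It also fails if it takes over 58 s, if anything falls off the work surface, if the arm or the gripper's body presses on something with over 40 N, if the wrist force passes 120 N, or if a joint passes its speed limit or range.

ROBOT

A 7-joint arm with a two-finger parallel gripper is mounted at the origin on the work surface. World frame = base frame: x ahead of the robot, y to its left, z up, the work surface at z = 0. Lengths are in m, angles in rad, forces in N, time in s.
With the tool pointing down it reaches from about 0.35 to 0.9 m from the base axis. Payload 7.2 kg.
Tool frame: the origin (TCP) lies at the very end of the fingers, on their centre line; the grasp point (between the pads) lies 19 mm behind it; x points along the fingers, y is the direction in which the jaws open and shut, and the axes are right-handed (so a half turn about x gives the same grasp; the last joint's range is limited). The gripper opens to 85 mm and grips with 20 to 120 N. Pads are 22 mm wide; open, the fingers measure 114 mm over their backs; the gripper's body (76 mm by 85 mm) begins 54 mm behind the grasp point. The pads swing forward as they close: fully open they stand 13 mm farther back than shut.
Start: joints at [-0.068, 0.411, -0.013, 1.596, 0.006, 1.134, -0.082], TCP at [0.625, -0, 0.231] pointing down, gripper open.
Joint ranges: [-2.95, 2.95], [-0.29, 1.99], [-1.47, 1.44], [0.14, 2.54], [-1.03, 4.17], [0.13, 1.85], [-2.86, 2.86]. Speed limits (rad/s): [2.39, 2.39, 3.01, 3.01, 3.14, 3.14, 3.14].

INTERFACE

Orientations are given as a unit quaternion [x, y, z, w].
In Python, from plant import telemetry, camera, get_calibration, job gives the robot as it stands.
- The arm moves only by the tool carry_out, never from a script. Its argument "plan" is a list of rows, each an object with "hand": the opening, from -1 (shut) to 1 (fully open); "xyz": the shift along the world's x, y, z in mm, a list of three; "twist": the turn, a rotation vector about the world's x, y, z in degrees, a list of three. A call has 1 to 12 rows; each row is the pose to reach, as a shift and turn from the pose commanded when the call began; what a row does not reach only later rows make up. A row lasts 1/12 s, in which the tool goes at most 41.7 mm and 7.16 degrees, less where a joint would pass 70% of its speed; a pose out of reach is approached as far as the arm can. A call with a gripper value outside its range is refused whole. The fingers move at their own pace and stop on an object; "force" is the grip in N (left out, the last holds). Time passes only in rows, so rows that repeat a pose let the fingers close. It gives the time, the measured TCP pose, the force and the opening at its end, in the units of the state.
- telemetry.state(): the state, without advancing time (a new reading comes with each control period).
- camera(name): name is "scene" or "side" or "wrist"; returns (picture, depth): 400x640x3 uint8, blue, green, red; 400x640 float32, m along the optical axis (not along the pixel's ray), 0 where there is no reading.
- get_calibration(name): a dict with "camera_matrix" (3x3 intrinsics, pixels), "k1" (the pictures are not rectified: a ray, as slopes to the right and down, at radius r is drawn at 1 + k1 r^2 times it, then the intrinsics apply), "world_to_cam" (4x4, takes a point from world to camera coordinates). Camera axes: x right, y up, looking along -z (the intrinsics and any distortion apply to the point x, -y, -z); pixel columns grow to the right and rows downward; lengths in m; the calibration is good to about 2 mm. A picture is of the moment at which its call begins: read the wrist's pose just before it. get_calibration takes no time and is no camera call; for the wrist camera it gives the pose at the moment of the call.
- job.job_done(): hands the job in, once; it reports no verdict.
The state is a dict: "t": time; "joint_positions": joint angles; "qd": joint speeds; "joint_torque": joint torques, N m; "ee_pos": TCP position; "eef_rot": TCP orientation; "ft_force": force on the tool from outside, world axes, zero at the start; "moment": the same for the moment, N m; "width": opening from 0.0 (shut) to 1.0 (fully open).
Only numpy, scipy, OpenCV 4.12 (cv2) and the standard library are available. Lean on these libraries where they do the work, as an engineer would, in place of code of your own. Each camera call takes 0.05 s, during which the arm holds its last target.

## Working session

There is one attempt and no reset: what is moved stays moved. The work goes in short steps, Python scripts to look and compute and a tool call to move; the robot and the scene stay as the last step left them, time stands still between calls to the robot, and variables do not carry over. Pictures are saved under pics/ and viewed, and the job is handed in when it is done.

Besides the shell and the picture viewer there is one more tool, called after "Request:" as name(argument=value, ...), one argument or row to a line, values as JSON. carry_out: Moves the arm, as the interface text tells. Its arguments: {"type":"object","properties":{"plan":{"type":"array"},"force":{"type":"number"}},"required":["plan"]}

```bash
mkdir -p pics; cat > h.py <<'E'
import numpy as np, cv2
from plant import telemetry, camera, get_calibration, job
def snap(n,tag):
    c=get_calibration(n); p,d=camera(n); cv2.imwrite(f'pics/{tag}.png',p); np.savez(f'{tag}.npz',d=d,p=p,K=np.array(c['camera_matrix']),k1=c['k1'],W=np.array(c['world_to_cam'])); return p,d,c
def load(tag):
    return np.load(f'{tag}.npz')
def cloud(tag):
    z=load(tag); K=z['K']; d=z['d']; h,w=d.shape
    u,v=np.meshgrid(np.arange(w),np.arange(h))
    pts=np.stack([u,v],-1).reshape(-1,1,2).astype(float)
    n=cv2.undistortPoints(pts,K,np.array([float(z['k1']),0,0,0])).reshape(h,w,2)
    P=np.stack([n[...,0]*d,-n[...,1]*d,-d,np.ones_like(d)],-1)
    X=P@np.linalg.inv(z['W']).T
    X=X[...,:3]; X[d==0]=np.nan
    return X
E
python3 - <<'E'
from h import *
for n in ['scene','side','wrist']: snap(n,n+'0'); c=get_calibration(n); print(n,np.linalg.inv(np.array(c['world_to_cam']))[:3,3],c['k1'])
s=telemetry.state();print(s['t'],s['ee_pos'],s['eef_rot'],s['width'],s['ft_force'])
E
```

```text
scene [ 0.97164032 -0.25053537  0.92078661] -0.0712863498937615
side [ 0.12780726 -0.41447744  0.65796637] -0.049088852583446356
wrist [0.62454837 0.08335035 0.37181667] 0.0011451347518745335
0.15 [6.24633711e-01 4.69139196e-06 2.30650164e-01] [ 0.49965953  0.50031079 -0.50030338  0.49972592] 0.9981090254548313 [ 0.20220914 -0.79372556  0.62226616]
```

View pics/scene0.png

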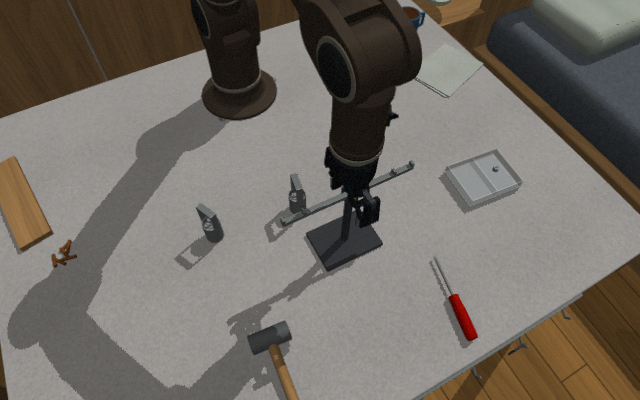

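View pics/side0.png

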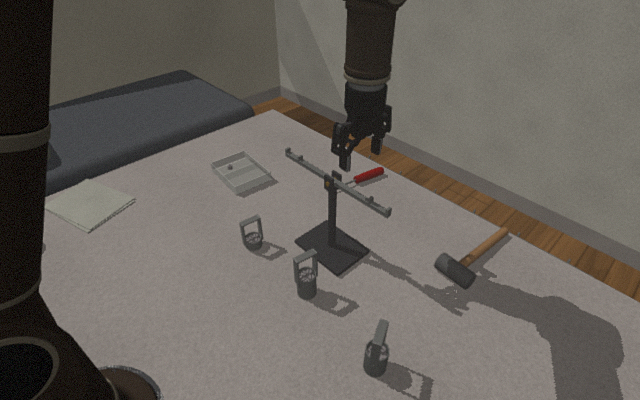

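View pics/wrist0.png

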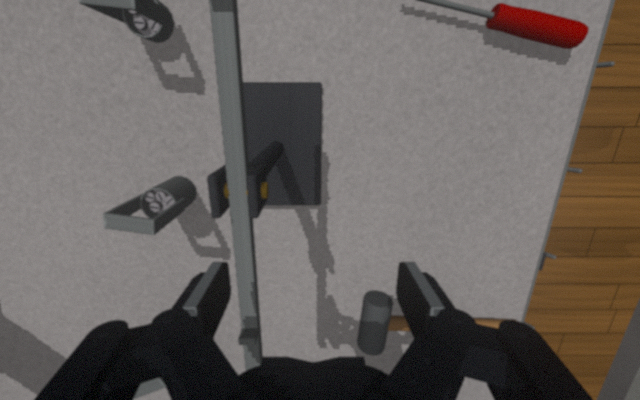

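The side view shows three pots at (252,235), (306,275) and (377,350). The first one looks short. The bar runs from (287,153) to (388,212). I'll use the depth data to locate them.

```bash
python3 - <<'E'
from h import *
for t,rois in [('side0',{'p1':(232,205,275,255),'p2':(285,240,325,302),'p3':(355,312,400,382)}),('scene0',{'p2':(280,168,312,220),'p3':(190,200,230,248)})]:
    X=cloud(t)
    for k,(a,b,c,d) in rois.items():
        P=X[b:d,a:c].reshape(-1,3); P=P[np.isfinite(P[:,0])]
        zt=P[P[:,2]>0.02]; 
        # discard rack
        zm=np.percentile(zt[:,2],98)
        top=zt[zt[:,2]>zm-0.008]
        m=top[:,:2].mean(0); U,S,V=np.linalg.svd(top[:,:2]-m,full_matrices=False)
        r=cv2.minAreaRect((top[:,:2]*1000).astype(np.float32))
        print(t,k,'max',zt[:,2].max(),zm,'n',len(top),'minrect',r,'dir',V[0],'ang',np.degrees(np.arctan2(V[0][1],V[0][0])))
    m=(X[...,2]>0.195)&(X[...,2]<0.225)&(X[...,0]>0.3)&(X[...,0]<0.8)&(abs(X[...,1])<0.4)
    vu=np.argwhere(m); P=X[m]; print(len(P),np.nanmin(P,0),np.nanmax(P,0))
    r=cv2.minAreaRect((P[:,:2]*1000).astype(np.float32)); print(r)
E
python3 - <<'E'
import cv2
p=cv2.imread('pics/side0.png')
a=cv2.resize(p[140:260,270:400],None,fx=6,fy=5.0); cv2.imwrite('pics/c1.png',cv2.resize(a,(780,600)))
b=cv2.resize(p[200:385,225:410],None,fx=3.2,fy=3.2); cv2.imwrite('pics/c2.png',b)
E
```

```text
side0 p1 max 0.08545113991035758 0.08422857420873804 n 122 minrect ((445.6438293457031, 170.41688537597656), (17.740089416503906, 48.500919342041016), 85.29021453857422) dir [-0.99495128  0.10035909] ang 174.24015096895587
side0 p2 max 0.11974446685741902 0.1175942950602743 n 175 minrect ((446.3080749511719, -25.20436668395996), (17.213939666748047, 48.593223571777344), 83.44498443603516) dir [-0.98664947  0.16285828] ang 170.62715968269103
side0 p3 max 0.11976486949803145 0.11826603310201114 n 288 minrect ((425.16461181640625, -234.80136108398438), (50.32002639770508, 16.125446319580078), 25.44011878967285) dir [-0.90271611 -0.43023672] ang -154.51741637891905
1031 [ 0.559154   -0.11793421  0.1951195 ] [0.59096161 0.18365913 0.218224  ]
((574.7186889648438, 32.812652587890625), (31.263978958129883, 301.1416320800781), 2.9977777004241943)
scene0 p2 max 0.21675429667184598 0.21375800666177383 n 44 minrect ((578.6021728515625, -86.44429016113281), (58.411617279052734, 11.566468238830566), 82.64639282226562) dir [-0.07671418 -0.99705313] ang -94.39972136021208
scene0 p3 max 0.11890704172399036 0.11701484877673722 n 150 minrect ((428.35333251953125, -233.04678344726562), (49.820552825927734, 16.81654167175293), 25.881237030029297) dir [0.9049691 0.4254773] ang 25.18087897004848
939 [ 0.56698577 -0.1163564   0.19504316] [0.59795348 0.1846828  0.21691438]
((582.7174072265625, 34.12690734863281), (301.07220458984375, 30.451705932617188), 87.25399017333984)
```

View pics/c1.png

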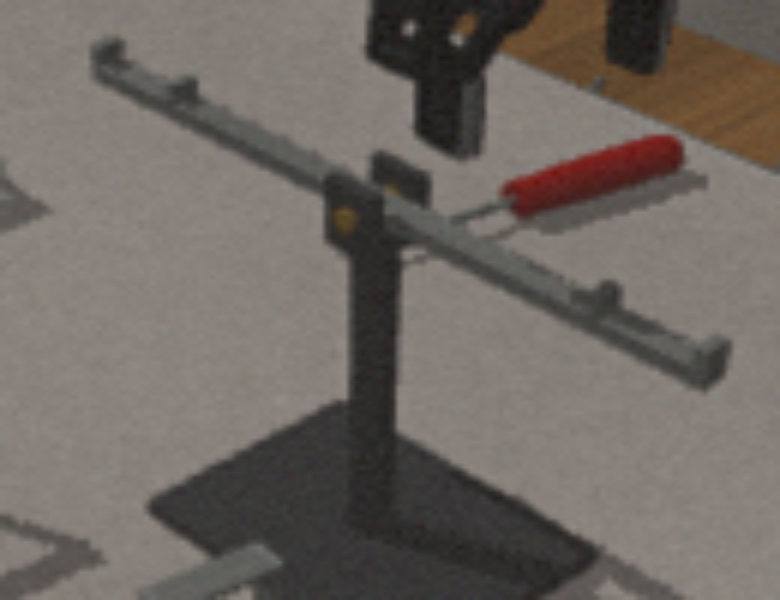

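View pics/c2.png

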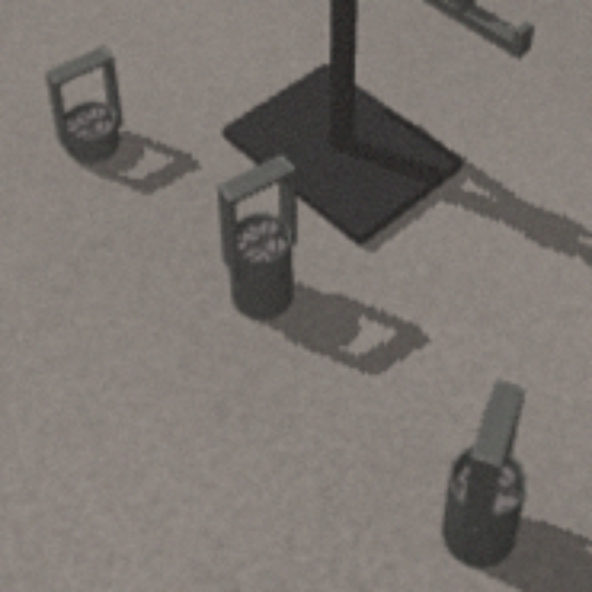

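```bash
cat > bar.py <<'E'
from h import *
def bar(t):
    X=cloud(t)
    m=(X[...,2]>0.199)&(X[...,2]<0.222)&(X[...,0]>0.5)&(X[...,0]<0.68)&(abs(X[...,1])<0.4)
    P=X[m]*1000; 
    c=np.array([578,33])
    far=abs(P[:,1]-33)>35
    Q=P[far]; 
    l=cv2.fitLine(Q[:,:2].astype(np.float32),cv2.DIST_HUBER,0,.01,.01).ravel()
    d=l[:2]*np.sign(l[1]); p0=l[2:]
    n=np.array([d[1],-d[0]])
    s=(Q[:,:2]-p0)@d; w=(Q[:,:2]-p0)@n
    ctr=(s.min()+s.max())/2
    print(t,len(Q),'s range',np.ptp(s),'w pct',np.percentile(w,[2,50,98]),'dir',d,'yaw',np.degrees(np.arctan2(-d[0],d[1])))
    print(' centre',p0+ctr*d,'ends',p0+s.min()*d,p0+s.max()*d,'mid corrected w',p0+ctr*d+n*(np.percentile(w,2)+np.percentile(w,98))/2)
    for a,b in [(-150,-105),(-100,-40),(40,100),(105,150)]:
        k=(s-ctr>a)&(s-ctr<b); print(a,b,k.sum(),np.percentile(Q[k,2],[5,50,95]))
if __name__=='__main__':
    import sys
    for t in sys.argv[1:]: bar(t)
E
python3 bar.py side0 scene0 wrist0
python3 - <<'E'
from h import *
from scipy.spatial.transform import Rotation as R
print(R.from_quat(telemetry.state()['eef_rot']).as_matrix().round(3))
X=cloud('wrist0')
P=X.reshape(-1,3); P=P[np.isfinite(P[:,0])&(P[:,2]>0.105)&(P[:,2]<0.125)&(P[:,0]<0.54)]; 
for sgn,nm in [(P[:,1]>-0.13,'A'),(P[:,1]<-0.13,'B')]:
    Q=P[sgn]; print(nm,len(Q)); 
    if len(Q)>5: print(cv2.minAreaRect((Q[:,:2]*1000).astype(np.float32)),np.median(Q[:,2]))
E
```

```text
side0 639 s range 301.59399424924203 w pct [-4.06157829 -0.04879109  8.75889758] dir [0.0011173 0.9999994] yaw -0.064016856
 centre [573.71811867  32.86463867] ends [ 573.54963246 -117.93226857] [573.88660488 183.66154591] mid corrected w [576.06677691  32.8620145 ]
-150 -105 171 [200.87004734 205.57308586 215.63135932]
-100 -40 163 [199.90765775 205.20412403 207.16356049]
40 100 130 [200.54302983 205.36397249 206.94126366]
105 150 96 [200.21716097 205.57937927 215.13924884]
scene0 710 s range 300.3317732481703 w pct [-7.52014706 -0.0094345   5.04455192] dir [0.00228985 0.9999974 ] yaw -0.1311986
 centre [582.11611578  33.80047356] ends [ 581.77225909 -116.36501924] [582.45997248 183.96596635] mid corrected w [580.87832146  33.80330792]
-150 -105 171 [199.82493744 203.99189389 213.79465582]
-100 -40 183 [200.57768007 203.67344526 205.99635168]
40 100 155 [200.75951074 203.71017729 206.27845595]
105 150 133 [200.1402517  204.40116641 214.80709542]
wrist0 5531 s range 237.54349142387758 w pct [-6.22834534 -0.00858875  5.38091922] dir [-0.00169928  0.99999857] yaw 0.09736183
 centre [579.74997143  14.07412027] ends [ 579.95179833 -104.69745554] [579.54814452 132.84569608] mid corrected w [579.32625898  14.07340026]
-150 -105 211 [201.80828603 203.76287664 204.57654051]
-100 -40 1348 [201.94950199 203.88725435 213.59399713]
40 100 2188 [201.76671129 203.45837542 204.6507729 ]
105 150 780 [201.29185686 203.39338414 204.61541903]
[[-0.001  1.     0.   ]
 [-0.     0.    -1.   ]
 [-1.    -0.001  0.   ]]
A 945
((448.6146545410156, -23.867504119873047), (17.06256103515625, 49.79475021362305), 81.56993865966797) 0.1145369475955701
B 340
((427.0222473144531, -232.83091735839844), (46.80765151977539, 17.3341121673584), 23.11574935913086) 0.1149731963630023
```

Request:
carry_out(
  plan=[
    {"hand": 1, "xyz": [0, 0, 40], "twist": [0, 0, 0]},
    {"hand": 1, "xyz": [-35, -5, 50], "twist": [0, 0, -4]},
    {"hand": 1, "xyz": [-75, -11, 50], "twist": [0, 0, -8.5]},
    {"hand": 1, "xyz": [-115, -17, 50], "twist": [0, 0, -8.5]},
    {"hand": 1, "xyz": [-155, -24, 30], "twist": [0, 0, -8.5]},
    {"hand": 1, "xyz": [-177, -24.5, 0], "twist": [0, 0, -8.5]},
    {"hand": 1, "xyz": [-177, -24.5, -35], "twist": [0, 0, -8.5]},
    {"hand": 1, "xyz": [-177, -24.5, -71], "twist": [0, 0, -8.5]},
    {"hand": 1, "xyz": [-177, -24.5, -71], "twist": [0, 0, -8.5]},
    {"hand": 1, "xyz": [-177, -24.5, -71], "twist": [0, 0, -8.5]},
    {"hand": 1, "xyz": [-177, -24.5, -71], "twist": [0, 0, -8.5]},
  ],
)

```text
t: 1.07
ee_pos: [0.4491, -0.0244, 0.1617]
eef_rot: [0.536, 0.461, -0.535, 0.462]
ft_force: [1.0, 1.2, 0.1]
width: 1.003
```

```bash
python3 - <<'E'
from h import *
print(telemetry.state()['ee_pos'])
for n in ['scene','wrist']: snap(n,n+'1')
X=cloud('wrist1')
P=X.reshape(-1,3); P=P[np.isfinite(P[:,0])&(P[:,2]>0.105)&(P[:,2]<0.12)&(abs(P[:,0]-.447)<.035)&(abs(P[:,1]+.025)<0.03)]
print(len(P)); 
if len(P)>5: print(cv2.minAreaRect((P[:,:2]*1000).astype(np.float32)),np.median(P[:,2]))
E
python3 bar.py scene1
```

```text
[ 0.44906718 -0.02444973  0.16167128]
1525
((448.5857238769531, -23.60003662109375), (16.250072479248047, 47.91103744506836), 81.12850952148438) 0.11456783447243188
scene1 748 s range 299.8864332842554 w pct [-7.68531125e+00  6.42891974e-03  5.29580222e+00] dir [-2.9344956e-04  9.9999994e-01] yaw 0.016813422
 centre [581.99629384  33.81678702] ends [ 582.04029461 -116.12642069] [581.95229307 183.75999472] mid corrected w [580.8015394   33.81643642]
-150 -105 172 [200.43585362 204.2039825  213.65842177]
-100 -40 192 [200.3990634  203.85515075 205.90514724]
40 100 171 [200.15193172 203.95471287 205.95078888]
105 150 136 [200.39333414 204.29086499 214.01530261]
```

View pics/wrist1.png

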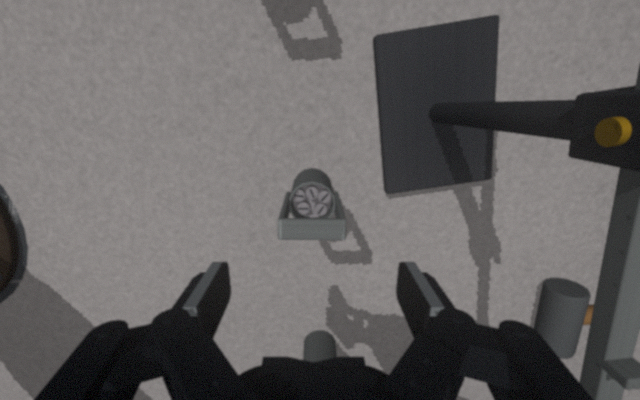

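Seen from the wrist, the strap at (312,230) is centred between the fingers. It measures (448.6, -23.6), which matches the TCP, so I'll descend and grip.

Request:
carry_out(
  plan=[
    {"hand": 1, "xyz": [0, 0.5, -30], "twist": [0, 0, 0]},
    {"hand": 1, "xyz": [0, 0.5, -60], "twist": [0, 0, 0]},
    {"hand": 1, "xyz": [0, 0.5, -80], "twist": [0, 0, 0]},
    {"hand": 1, "xyz": [0, 0.5, -90], "twist": [0, 0, 0]},
    {"hand": 0.4, "xyz": [0, 0.5, -90], "twist": [0, 0, 0]},
    {"hand": -1, "xyz": [0, 0.5, -90], "twist": [0, 0, 0]},
    {"hand": -1, "xyz": [0, 0.5, -90], "twist": [0, 0, 0]},
    {"hand": -1, "xyz": [0, 0.5, -90], "twist": [0, 0, 0]},
    {"hand": -1, "xyz": [0, 0.5, -90], "twist": [0, 0, 0]},
    {"hand": -1, "xyz": [0, 0.5, -90], "twist": [0, 0, 0]},
    {"hand": -1, "xyz": [0, 0.5, -90], "twist": [0, 0, 0]},
  ],
  force=45,
)

```text
t: 2.08
ee_pos: [0.4492, -0.024, 0.0718]
eef_rot: [0.537, 0.461, -0.535, 0.462]
ft_force: [-1.4, -0.4, 6.4]
width: 0.557
```

Request:
carry_out(
  plan=[
    {"hand": -1, "xyz": [0, 0, 15], "twist": [0, 0, 0]},
    {"hand": -1, "xyz": [0, 0, 45], "twist": [0, 0, 0]},
    {"hand": -1, "xyz": [0, 0, 80], "twist": [0, 0, 0]},
    {"hand": -1, "xyz": [0, 0, 115], "twist": [0, 0, 0]},
    {"hand": -1, "xyz": [0, 10, 130], "twist": [0, 0, 4]},
    {"hand": -1, "xyz": [0, 40, 130], "twist": [0, 0, 8.9]},
    {"hand": -1, "xyz": [0, 78, 130], "twist": [0, 0, 8.9]},
    {"hand": -1, "xyz": [0, 117, 130], "twist": [0, 0, 8.9]},
    {"hand": -1, "xyz": [0, 156, 130], "twist": [0, 0, 8.9]},
    {"hand": -1, "xyz": [0, 195, 130], "twist": [0, 0, 8.9]},
    {"hand": -1, "xyz": [0, 234, 130], "twist": [0, 0, 8.9]},
    {"hand": -1, "xyz": [0, 265, 130], "twist": [0, 0, 8.9]},
  ],
)

```text
t: 3.08
ee_pos: [0.4474, 0.2442, 0.2012]
eef_rot: [0.499, 0.502, -0.497, 0.502]
ft_force: [0.8, 1.6, -2.1]
width: 0.56
```

Request:
carry_out(
  plan=[
    {"hand": -1, "xyz": [15, 4, 0], "twist": [0, 0, 0]},
    {"hand": -1, "xyz": [45, 4, 0], "twist": [0, 0, 0]},
    {"hand": -1, "xyz": [80, 4, -5], "twist": [0, 0, 0]},
    {"hand": -1, "xyz": [110, 4, -10], "twist": [0, 0, 0]},
    {"hand": -1, "xyz": [130, 4, -16], "twist": [0, 0, 0]},
    {"hand": -1, "xyz": [130, 4, -16], "twist": [0, 0, 0]},
    {"hand": -1, "xyz": [130, 4, -16], "twist": [0, 0, 0]},
    {"hand": -1, "xyz": [130, 4, -16], "twist": [0, 0, 0]},
  ],
)

```text
t: 3.75
ee_pos: [0.5772, 0.2451, 0.1844]
eef_rot: [0.498, 0.502, -0.498, 0.502]
ft_force: [-1.6, 0.3, -1.2]
width: 0.559
```

```bash
python3 - <<'E'
from h import *
s=telemetry.state(); print(s['t'],s['ee_pos'],s['ft_force'],s['width'])
for n in ['scene','side','wrist']: snap(n,n+'2')
X=cloud('side2'); a=X.reshape(-1,3)
P=a[np.isfinite(a[:,0])&(a[:,2]>.15)&(a[:,2]<.26)&(a[:,0]>.53)&(a[:,0]<.65)&(a[:,1]>.2)&(a[:,1]<.3)]
print(len(P),P.min(0),P.max(0))
p=cv2.imread('pics/side2.png'); q=cv2.imread('pics/scene2.png')
cv2.imwrite('pics/m2.png',np.hstack([cv2.resize(p[60:260,200:400],(400,400)),cv2.resize(q[60:260,280:480],(400,400))]))
E
python3 bar.py scene2
```

```text
3.75 [0.57717489 0.24511362 0.18443489] [-1.60297926  0.30880596 -1.22128225] 0.5594942181933461
939 [0.5326027  0.22241089 0.15011736] [0.63616179 0.265889   0.25999849]
scene2 878 s range 367.6971030119271 w pct [-3.04258211e+01  8.40614350e-03  3.19710246e+01] dir [0.00191148 0.99999815] yaw -0.10951958
 centre [582.24526913  67.73126383] ends [ 581.89384701 -116.11694797] [582.59669124 251.57947563] mid corrected w [583.01786942  67.72978702]
-150 -105 154 [200.813073   204.23583021 213.82522271]
-100 -40 93 [200.09795723 203.53238682 205.52652624]
40 100 172 [200.16165587 204.27643282 214.52334147]
105 150 50 [200.49433533 207.23612558 215.50849608]
```

View pics/m2.png

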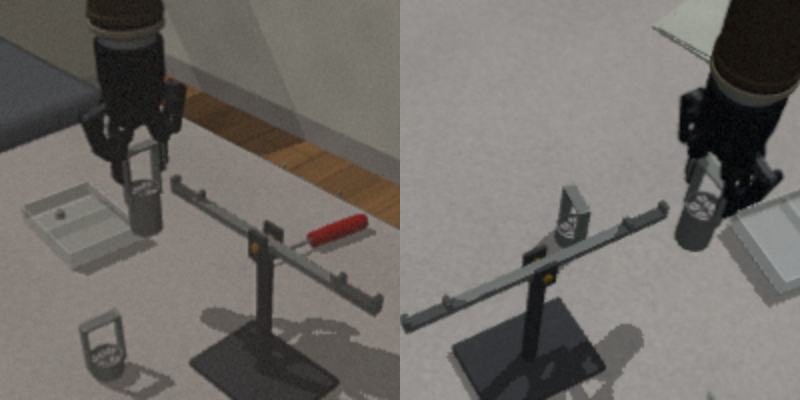

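View pics/wrist2.png

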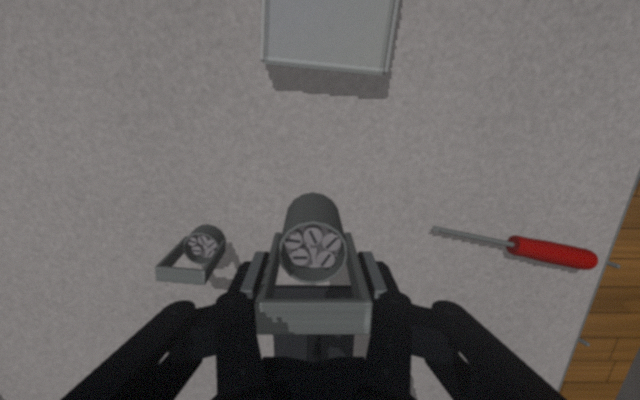

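Request:
carry_out(
  plan=[
    {"hand": -1, "xyz": [2, -10, 0], "twist": [0, 0, 0]},
    {"hand": -1, "xyz": [2, -30, 1], "twist": [0, 0, 0]},
    {"hand": -1, "xyz": [2, -52, 1], "twist": [0, 0, 0]},
    {"hand": -1, "xyz": [2, -74, 1], "twist": [0, 0, 0]},
    {"hand": -1, "xyz": [2, -87, 1], "twist": [0, 0, 0]},
    {"hand": -1, "xyz": [2, -87, 1], "twist": [0, 0, 0]},
    {"hand": -1, "xyz": [2, -87, 1], "twist": [0, 0, 0]},
    {"hand": -1, "xyz": [2, -87, 1], "twist": [0, 0, 0]},
  ],
)

```text
t: 4.57
ee_pos: [0.5799, 0.1593, 0.1856]
eef_rot: [0.498, 0.502, -0.498, 0.502]
ft_force: [-0.6, 0.4, -1.5]
width: 0.556
```

```bash
python3 - <<'E'
from h import *
s=telemetry.state(); print(s['t'],s['ee_pos'],s['ft_force'],s['width'])
for n in ['scene','side']: snap(n,n+'3')
p=cv2.imread('pics/side3.png'); q=cv2.imread('pics/scene3.png')
cv2.imwrite('pics/m3.png',np.hstack([cv2.resize(p[100:220,240:360],(400,400),interpolation=3),cv2.resize(q[100:220,340:460],(400,400),interpolation=3)]))
E
```

```text
4.5667 [0.579857   0.1592969  0.18560061] [-0.61755636  0.39694512 -1.51201677] 0.5564916167169568
```

View pics/m3.png

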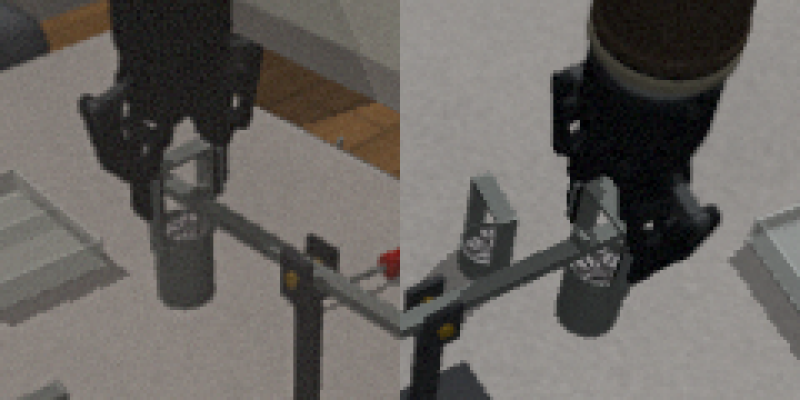

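Request:
carry_out(
  plan=[
    {"hand": -1, "xyz": [0, -1, -10], "twist": [0, 0, 0]},
    {"hand": -1, "xyz": [0, -1, -18], "twist": [0, 0, 0]},
    {"hand": -1, "xyz": [0, -1, -24], "twist": [0, 0, 0]},
    {"hand": -1, "xyz": [0, -1, -30], "twist": [0, 0, 0]},
    {"hand": -1, "xyz": [0, -1, -36], "twist": [0, 0, 0]},
    {"hand": -1, "xyz": [0, -1, -39], "twist": [0, 0, 0]},
    {"hand": -1, "xyz": [0, -1, -39], "twist": [0, 0, 0]},
    {"hand": -1, "xyz": [0, -1, -39], "twist": [0, 0, 0]},
  ],
)

```text
t: 5.33
ee_pos: [0.58, 0.1569, 0.1462]
eef_rot: [0.498, 0.502, -0.498, 0.502]
ft_force: [-1.2, 0.3, 0.7]
width: 0.559
```

```bash
python3 - <<'E'
from h import *
s=telemetry.state(); print(s['t'],s['ee_pos'],s['ft_force'],s['width'])
for n in ['scene','side']: snap(n,n+'4')
p=cv2.imread('pics/side4.png'); q=cv2.imread('pics/scene4.png')
cv2.imwrite('pics/m4.png',np.hstack([cv2.resize(p[100:220,240:360],(400,400),interpolation=3),cv2.resize(q[100:220,340:460],(400,400),interpolation=3)]))
E
```

```text
5.3333 [0.57997948 0.15693642 0.14620505] [-1.17918655  0.34999266  0.74499357] 0.5592392331825007
```

View pics/m4.png

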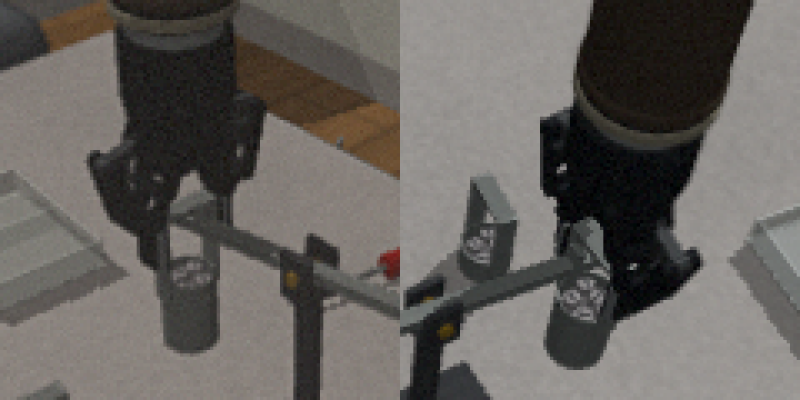

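Request:
carry_out(
  plan=[
    {"hand": 0.15, "xyz": [0, 0, 0], "twist": [0, 0, 0]},
    {"hand": 0.2, "xyz": [0, 0, 0], "twist": [0, 0, 0]},
    {"hand": 0.25, "xyz": [0, 0, 0], "twist": [0, 0, 0]},
    {"hand": 0.35, "xyz": [0, 0, 0], "twist": [0, 0, 0]},
    {"hand": 0.5, "xyz": [0, 0, 0], "twist": [0, 0, 0]},
    {"hand": 0.7, "xyz": [0, 0, 0], "twist": [0, 0, 0]},
    {"hand": 0.7, "xyz": [0, 0, 0], "twist": [0, 0, 0]},
    {"hand": 0.7, "xyz": [0, 0, 0], "twist": [0, 0, 0]},
  ],
)

```text
t: 6.1
ee_pos: [0.58, 0.157, 0.1463]
eef_rot: [0.498, 0.502, -0.498, 0.502]
ft_force: [-0.1, 2.0, 0.5]
width: 0.847
```

```bash
python3 - <<'E'
from h import *
s=telemetry.state(); print(s['t'],s['ee_pos'],s['ft_force'],s['width'])
for n in ['scene','side']: snap(n,n+'5')
p=cv2.imread('pics/side5.png'); q=cv2.imread('pics/scene5.png')
cv2.imwrite('pics/m5.png',np.hstack([cv2.resize(p[100:220,240:360],(400,400),interpolation=3),cv2.resize(q[100:220,340:460],(400,400),interpolation=3)]))
E
```

```text
6.1 [0.58001473 0.15702596 0.14630721] [-0.07312194  2.03380724  0.48886047] 0.8473122880448567
```

View pics/m5.png

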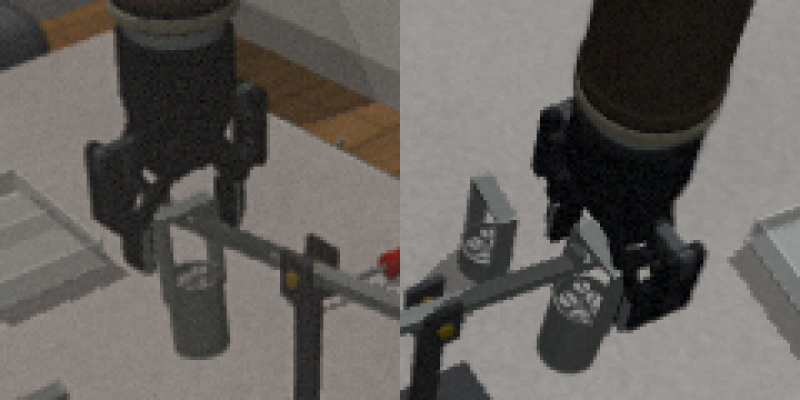

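Request:
carry_out(
  plan=[
    {"hand": 0.7, "xyz": [0, 0, 10], "twist": [0, 0, 0]},
    {"hand": 0.8, "xyz": [0, 0, 30], "twist": [0, 0, 0]},
    {"hand": 1, "xyz": [0, 0, 65], "twist": [0, 0, 0]},
    {"hand": 1, "xyz": [0, 0, 100], "twist": [0, 0, 0]},
    {"hand": 1, "xyz": [-10, -20, 130], "twist": [0, 0, 5]},
    {"hand": 1, "xyz": [-25, -55, 140], "twist": [0, 0, 10]},
    {"hand": 1, "xyz": [-40, -92, 140], "twist": [0, 0, 15]},
    {"hand": 1, "xyz": [-55, -130, 140], "twist": [0, 0, 20]},
    {"hand": 1, "xyz": [-70, -168, 140], "twist": [0, 0, 25]},
    {"hand": 1, "xyz": [-85, -206, 140], "twist": [0, 0, 25]},
    {"hand": 1, "xyz": [-100, -244, 140], "twist": [0, 0, 25]},
    {"hand": 1, "xyz": [-115, -280, 140], "twist": [0, 0, 25]},
  ],
)

```text
t: 7.2
ee_pos: [0.4639, -0.125, 0.2874]
eef_rot: [0.378, 0.597, -0.378, 0.598]
ft_force: [0.2, -0.5, 0.4]
width: 1.0
```

Request:
carry_out(
  plan=[
    {"hand": 1, "xyz": [-10, -36, 0], "twist": [0, 0, 0]},
    {"hand": 1, "xyz": [-24, -72, -20], "twist": [0, 0, 0]},
    {"hand": 1, "xyz": [-38, -105, -40], "twist": [0, 0, 0]},
    {"hand": 1, "xyz": [-38, -110, -75], "twist": [0, 0, 0]},
    {"hand": 1, "xyz": [-38, -110, -110], "twist": [0, 0, 0]},
    {"hand": 1, "xyz": [-38, -110, -126], "twist": [0, 0, 0]},
    {"hand": 1, "xyz": [-38, -110, -126], "twist": [0, 0, 0]},
    {"hand": 1, "xyz": [-38, -110, -126], "twist": [0, 0, 0]},
  ],
)

```text
t: 7.87
ee_pos: [0.427, -0.2329, 0.1607]
eef_rot: [0.378, 0.598, -0.378, 0.597]
ft_force: [0.6, 0.9, 1.4]
width: 0.997
```

```bash
python3 - <<'E'
from h import *
s=telemetry.state(); print(s['t'],s['ee_pos'],s['eef_rot'],s['ft_force'],s['width'])
for n in ['scene','side','wrist']: snap(n,n+'6')
X=cloud('wrist6')
P=X.reshape(-1,3); P=P[np.isfinite(P[:,0])&(P[:,2]>0.105)&(P[:,2]<0.12)&(abs(P[:,0]-.427)<.035)&(abs(P[:,1]+.233)<0.03)]
print(len(P)); 
if len(P)>5: print(cv2.minAreaRect((P[:,:2]*1000).astype(np.float32)),np.median(P[:,2]))
p=cv2.imread('pics/side6.png'); q=cv2.imread('pics/scene6.png')
cv2.imwrite('pics/m6.png',np.hstack([cv2.resize(p[100:250,250:400],(400,400),interpolation=3),cv2.resize(q[100:250,270:420],(400,400),interpolation=3)]))
E
```

```text
7.8667 [ 0.426963   -0.23294602  0.1606652 ] [ 0.37781639  0.59802025 -0.37784344  0.59737835] [0.56429643 0.94323627 1.3671075 ] 0.9968089340548831
1526
((425.9498596191406, -233.4044647216797), (47.762054443359375, 16.295059204101562), 25.296667098999023) 0.11454267303717067
```

View pics/m6.png

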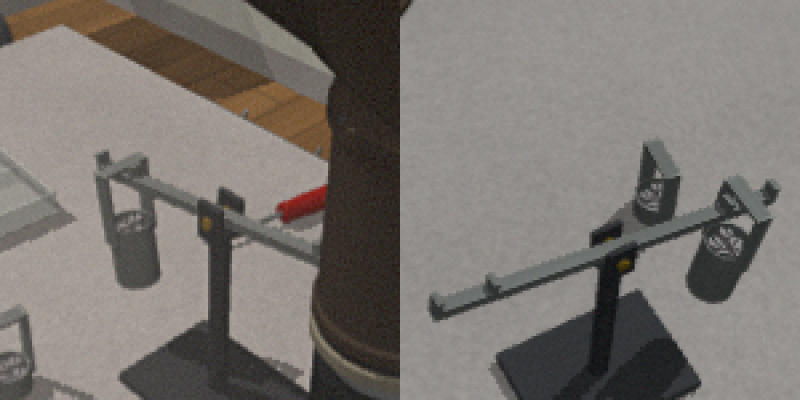

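View pics/wrist6.png

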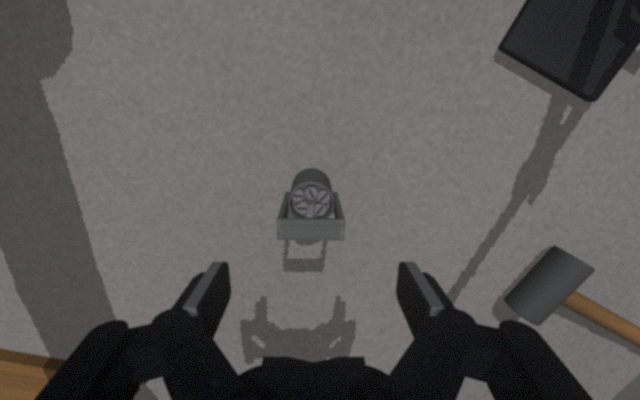

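Pot A is hanging on the left, inside its stops, and the bar is tilted. Pot B's strap at (311,230) is centred between the fingers. I'll grip B now.

Request:
carry_out(
  plan=[
    {"hand": 1, "xyz": [-1, -0.5, -30], "twist": [0, 0, 0]},
    {"hand": 1, "xyz": [-1, -0.5, -60], "twist": [0, 0, 0]},
    {"hand": 1, "xyz": [-1, -0.5, -80], "twist": [0, 0, 0]},
    {"hand": 1, "xyz": [-1, -0.5, -89], "twist": [0, 0, 0]},
    {"hand": 0.4, "xyz": [-1, -0.5, -89], "twist": [0, 0, 0]},
    {"hand": -1, "xyz": [-1, -0.5, -89], "twist": [0, 0, 0]},
    {"hand": -1, "xyz": [-1, -0.5, -89], "twist": [0, 0, 0]},
    {"hand": -1, "xyz": [-1, -0.5, -89], "twist": [0, 0, 0]},
    {"hand": -1, "xyz": [-1, -0.5, -89], "twist": [0, 0, 0]},
    {"hand": -1, "xyz": [-1, -0.5, -89], "twist": [0, 0, 0]},
    {"hand": -1, "xyz": [-1, -0.5, -89], "twist": [0, 0, 0]},
  ],
  force=45,
)

```text
t: 8.93
ee_pos: [0.4271, -0.2341, 0.073]
eef_rot: [0.378, 0.597, -0.378, 0.599]
ft_force: [-0.5, 0.5, 7.3]
width: 0.556
```

```bash
python3 - <<'E'
from h import *
s=telemetry.state(); print(s['ee_pos'])
for t in ['side6','scene6']:
    X=cloud(t); a=X.reshape(-1,3)*1000
    P=a[np.isfinite(a[:,0])&(abs(a[:,0]-578)<45)&(abs(a[:,1]-33)<170)&(a[:,2]>170)&(a[:,2]<260)]
    # strap points: off bar in x
    S=P[(P[:,1]>110)&(abs(P[:,0]-578)>11)&(abs(P[:,0]-578)<23)]; top=S[S[:,2]>S[:,2].max()-8]
    print(t,'strap y',np.percentile(top[:,1],[2,50,98]),'z',top[:,2].min(),top[:,2].max(),len(top))
    for y0 in range(-120,200,20):
        k=(abs(P[:,1]-y0)<10)&(abs(P[:,0]-578)<8)
        if k.sum()>3: print(y0,np.percentile(P[k,2],[50,97]).round(1),np.median(P[k,0]).round(1))
E
```

```text
[ 0.42712936 -0.23411624  0.07301324]
side6 strap y [147.78823911 154.19840172 164.20836718] z 184.78698089464856 192.20856511754286 47
-80 [219.4 227.1] 571.6
-60 [219.8 232. ] 571.8
-40 [216.7 219.6] 572.2
-20 [212.7 216.3] 572.4
0 [210.2 212.8] 572.0
20 [205.6 214.8] 576.4
40 [208.6 216. ] 584.8
60 [198.7 202.2] 571.6
80 [197.4 200. ] 572.6
100 [193.8 197. ] 572.9
120 [191.3 193.4] 572.6
140 [189.6 200. ] 572.3
160 [189.5 191.8] 574.8
180 [187.7 192.1] 575.1
scene6 strap y [149.45198481 156.47540386 164.96472372] z 184.37852561306713 192.20708595614832 62
-120 [228.6 238.2] 581.6
-100 [225.2 238. ] 582.5
-80 [222.3 225. ] 581.0
-60 [219.3 231.7] 582.3
-40 [215.7 218.7] 581.3
-20 [212.6 215. ] 581.6
0 [209.  211.6] 581.2
20 [206.9 214.8] 579.5
40 [204.4 214.4] 572.9
60 [199.6 202.9] 581.1
80 [196.3 198.9] 581.4
100 [193.1 195.9] 582.2
120 [190.4 193.2] 581.1
140 [188.9 199.8] 581.4
160 [188.5 190.5] 578.6
180 [183.9 191.4] 581.1
```

Request:
carry_out(
  plan=[
    {"hand": -1, "xyz": [0, 0, 15], "twist": [0, 0, 0]},
    {"hand": -1, "xyz": [0, 0, 45], "twist": [0, 0, 0]},
    {"hand": -1, "xyz": [0, 0, 80], "twist": [0, 0, 0]},
    {"hand": -1, "xyz": [0, 0, 115], "twist": [0, 0, -6]},
    {"hand": -1, "xyz": [15, 0, 134], "twist": [0, 0, -12]},
    {"hand": -1, "xyz": [45, 10, 136], "twist": [0, 0, -18]},
    {"hand": -1, "xyz": [80, 20, 136], "twist": [0, 0, -24]},
    {"hand": -1, "xyz": [115, 30, 136], "twist": [0, 0, -25.3]},
    {"hand": -1, "xyz": [142, 40, 136], "twist": [0, 0, -25.3]},
    {"hand": -1, "xyz": [153, 50, 136], "twist": [0, 0, -25.3]},
    {"hand": -1, "xyz": [153, 50, 136], "twist": [0, 0, -25.3]},
    {"hand": -1, "xyz": [153, 50, 136], "twist": [0, 0, -25.3]},
  ],
)

```text
t: 9.93
ee_pos: [0.5788, -0.1826, 0.2072]
eef_rot: [0.499, 0.501, -0.499, 0.501]
ft_force: [-0.7, -1.0, -2.2]
width: 0.552
```

```bash
python3 - <<'E'
from h import *
s=telemetry.state(); print(s['t'],s['ee_pos'],s['eef_rot'],s['ft_force'],s['width'])
for n in ['scene','side']: snap(n,n+'7')
p=cv2.imread('pics/side7.png'); q=cv2.imread('pics/scene7.png')
cv2.imwrite('pics/m7.png',np.hstack([cv2.resize(p[120:270,300:450],(400,400),interpolation=3),cv2.resize(q[120:270,220:370],(400,400),interpolation=3)]))
E
python3 bar.py scene7 | head -2
```

```text
9.9333 [ 0.57884764 -0.18262615  0.20715139] [ 0.49892646  0.50117985 -0.49925754  0.50063265] [-0.72120816 -1.0344277  -2.19618215] 0.5519279029438148
scene7 320 s range 333.27052179181226 w pct [-9.30382239 -0.0820262  23.38934225] dir [-0.04227804  0.9991059 ] yaw 2.4230752
 centre [583.20184557 -27.45880543] ends [ 590.24685783 -193.94507287] [576.15683331 139.027462  ] mid corrected w [590.23830836 -27.16105135]
```

View pics/m7.png

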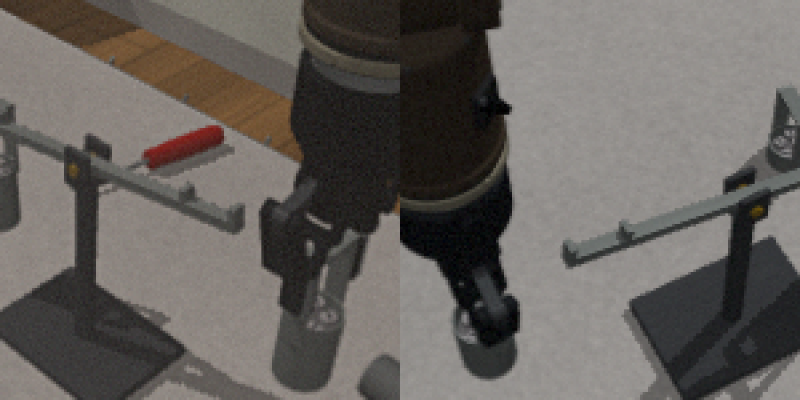

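Request:
carry_out(
  plan=[
    {"hand": -1, "xyz": [1, 10, 0], "twist": [0, 0, 0]},
    {"hand": -1, "xyz": [1, 30, 1], "twist": [0, 0, 0]},
    {"hand": -1, "xyz": [1, 52, 1], "twist": [0, 0, 0]},
    {"hand": -1, "xyz": [1, 75, 1], "twist": [0, 0, 0]},
    {"hand": -1, "xyz": [1, 91, 1], "twist": [0, 0, 0]},
    {"hand": -1, "xyz": [1, 91, 1], "twist": [0, 0, 0]},
    {"hand": -1, "xyz": [1, 91, 1], "twist": [0, 0, 0]},
    {"hand": -1, "xyz": [1, 91, 1], "twist": [0, 0, 0]},
  ],
)

```text
t: 10.7
ee_pos: [0.5796, -0.0935, 0.2087]
eef_rot: [0.5, 0.5, -0.5, 0.5]
ft_force: [-0.3, -0.3, -3.1]
width: 0.557
```

```bash
python3 - <<'E'
from h import *
s=telemetry.state(); print(s['t'],s['ee_pos'],s['ft_force'],s['width'])
for n in ['scene','side']: snap(n,n+'8')
p=cv2.imread('pics/side8.png'); q=cv2.imread('pics/scene8.png')
cv2.imwrite('pics/m8.png',np.hstack([cv2.resize(p[120:240,310:430],(400,400),interpolation=3),cv2.resize(q[140:260,240:360],(400,400),interpolation=3)]))
E
```

```text
10.7 [ 0.57960152 -0.09353239  0.20867159] [-0.27744293 -0.33933849 -3.09199956] 0.5565135030207516
```

View pics/m8.png

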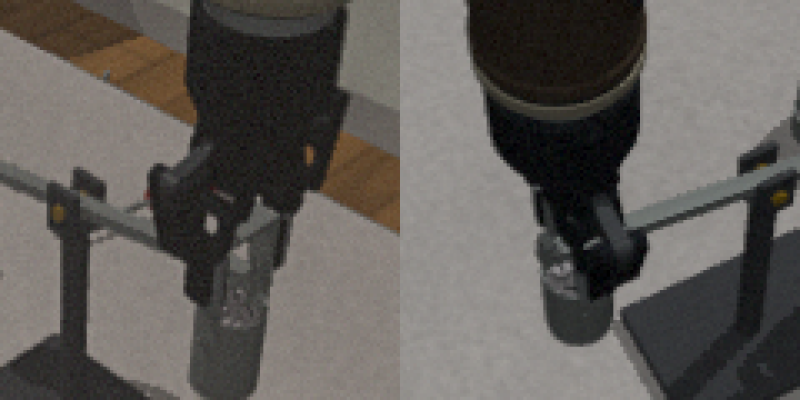

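Request:
carry_out(
  plan=[
    {"hand": -1, "xyz": [0, 2, -10], "twist": [0, 0, 0]},
    {"hand": -1, "xyz": [0, 2, -16], "twist": [0, 0, 0]},
    {"hand": -1, "xyz": [0, 2, -20], "twist": [0, 0, 0]},
    {"hand": -1, "xyz": [0, 2, -24], "twist": [0, 0, 0]},
    {"hand": -1, "xyz": [0, 2, -28], "twist": [0, 0, 0]},
    {"hand": -1, "xyz": [0, 2, -32], "twist": [0, 0, 0]},
    {"hand": -1, "xyz": [0, 2, -36], "twist": [0, 0, 0]},
    {"hand": -1, "xyz": [0, 2, -40], "twist": [0, 0, 0]},
    {"hand": -1, "xyz": [0, 2, -43], "twist": [0, 0, 0]},
    {"hand": -1, "xyz": [0, 2, -43], "twist": [0, 0, 0]},
    {"hand": -1, "xyz": [0, 2, -43], "twist": [0, 0, 0]},
    {"hand": -1, "xyz": [0, 2, -43], "twist": [0, 0, 0]},
  ],
)

```text
t: 11.8
ee_pos: [0.5799, -0.0905, 0.1654]
eef_rot: [0.5, 0.501, -0.5, 0.5]
ft_force: [-1.5, -1.2, -0.6]
width: 0.555
```

```bash
python3 - <<'E'
from h import *
s=telemetry.state(); print(s['t'],s['ee_pos'],s['ft_force'],s['width'])
for n in ['scene','side']: snap(n,n+'9')
p=cv2.imread('pics/side9.png'); q=cv2.imread('pics/scene9.png')
cv2.imwrite('pics/m9.png',np.hstack([cv2.resize(p[110:270,250:410],(400,400),interpolation=3),cv2.resize(q[120:280,260:420],(400,400),interpolation=3)]))
X=cloud('scene9')*1000
for y0 in range(-60,200,20):
    k=(abs(X[...,1]-y0)<10)&(abs(X[...,0]-580)<8)&(X[...,2]>180)&(X[...,2]<250)
    if k.sum()>3: print(y0,np.percentile(X[k][:,2],[50]).round(1))
E
```

```text
11.8 [ 0.57989733 -0.09046715  0.16536548] [-1.50820045 -1.21676373 -0.63896684] 0.55495134893819
-60 [203.2]
-40 [203.]
-20 [203.3]
0 [203.4]
20 [203.2]
40 [204.8]
60 [203.6]
80 [203.5]
100 [203.8]
120 [204.2]
140 [206.]
160 [209.]
180 [206.2]
```

View pics/m9.png

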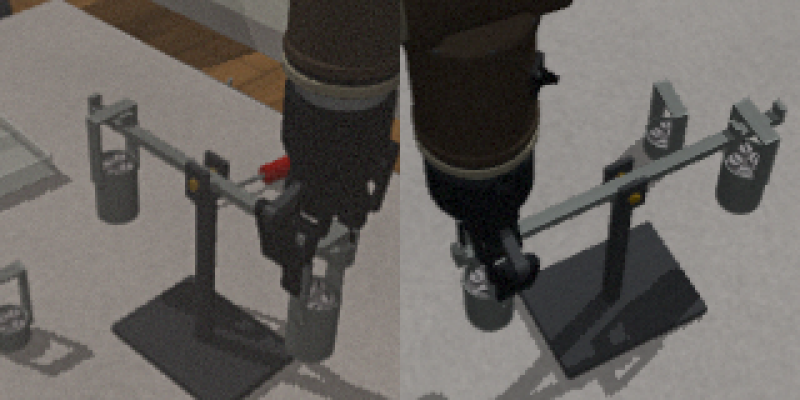

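The bar is level with pot B in its seat. I'll release gently.

Request:
carry_out(
  plan=[
    {"hand": 0.15, "xyz": [0, 0, 0], "twist": [0, 0, 0]},
    {"hand": 0.2, "xyz": [0, 0, 0], "twist": [0, 0, 0]},
    {"hand": 0.25, "xyz": [0, 0, 0], "twist": [0, 0, 0]},
    {"hand": 0.35, "xyz": [0, 0, 0], "twist": [0, 0, 0]},
    {"hand": 0.5, "xyz": [0, 0, 0], "twist": [0, 0, 0]},
    {"hand": 0.75, "xyz": [0, 0, 0], "twist": [0, 0, 0]},
    {"hand": 0.8, "xyz": [0, 0, 0], "twist": [0, 0, 0]},
    {"hand": 0.8, "xyz": [0, 0, 0], "twist": [0, 0, 0]},
  ],
)

```text
t: 12.57
ee_pos: [0.58, -0.0905, 0.1653]
eef_rot: [0.5, 0.5, -0.5, 0.5]
ft_force: [0.2, 0.3, 0.1]
width: 0.901
```

Request:
carry_out(
  plan=[
    {"hand": 0.8, "xyz": [0, 0, 10], "twist": [0, 0, 0]},
    {"hand": 0.8, "xyz": [0, 0, 30], "twist": [0, 0, 0]},
    {"hand": 0.8, "xyz": [0, 0, 60], "twist": [0, 0, 0]},
    {"hand": 0.8, "xyz": [0, 0, 95], "twist": [0, 0, 0]},
    {"hand": 0.8, "xyz": [0, 0, 130], "twist": [0, 0, 0]},
    {"hand": 0.8, "xyz": [-20, -20, 150], "twist": [0, 0, 0]},
    {"hand": 0.8, "xyz": [-50, -40, 150], "twist": [0, 0, 0]},
    {"hand": 0.8, "xyz": [-80, -60, 150], "twist": [0, 0, 0]},
    {"hand": 0.8, "xyz": [-110, -80, 150], "twist": [0, 0, 0]},
    {"hand": 0.8, "xyz": [-110, -110, 150], "twist": [0, 0, 0]},
    {"hand": 0.8, "xyz": [-110, -140, 150], "twist": [0, 0, 0]},
    {"hand": 0.8, "xyz": [-110, -140, 150], "twist": [0, 0, 0]},
  ],
)

```text
t: 13.57
ee_pos: [0.4683, -0.2368, 0.3167]
eef_rot: [-0.501, -0.497, 0.502, -0.5]
ft_force: [-0.4, -0.2, 0.6]
width: 0.897
```

Request:
carry_out(
  plan=[
    {"hand": 0.8, "xyz": [0, 0, 0], "twist": [0, 0, 0]},
    {"hand": 0.8, "xyz": [0, 0, 0], "twist": [0, 0, 0]},
    {"hand": 0.8, "xyz": [0, 0, 0], "twist": [0, 0, 0]},
    {"hand": 0.8, "xyz": [0, 0, 0], "twist": [0, 0, 0]},
    {"hand": 0.8, "xyz": [0, 0, 0], "twist": [0, 0, 0]},
    {"hand": 0.8, "xyz": [0, 0, 0], "twist": [0, 0, 0]},
    {"hand": 0.8, "xyz": [0, 0, 0], "twist": [0, 0, 0]},
    {"hand": 0.8, "xyz": [0, 0, 0], "twist": [0, 0, 0]},
    {"hand": 0.8, "xyz": [0, 0, 0], "twist": [0, 0, 0]},
    {"hand": 0.8, "xyz": [0, 0, 0], "twist": [0, 0, 0]},
    {"hand": 0.8, "xyz": [0, 0, 0], "twist": [0, 0, 0]},
    {"hand": 0.8, "xyz": [0, 0, 0], "twist": [0, 0, 0]},
  ],
)

```text
t: 14.57
ee_pos: [0.47, -0.2305, 0.3153]
eef_rot: [0.5, 0.5, -0.5, 0.5]
ft_force: [-0.5, 0.7, -0.5]
width: 0.901
```

```bash
cat > chk.py <<'E'
from h import *
import sys
g=sys.argv[1]
s=telemetry.state(); print(s['t'],s['ee_pos'],s['ft_force'],s['width'])
for n in ['scene','side']:
    snap(n,n+g); X=cloud(n+g)*1000
    ys=np.array([y for y in range(-60,130,10) if abs(y-33)>30]); zs=[]
    for y0 in ys:
        k=(abs(X[...,1]-y0)<5)&(abs(X[...,0]-577)<9)&(X[...,2]>175)&(X[...,2]<235)
        z=X[k][:,2]; zs.append(np.percentile(z,75) if k.sum()>3 else np.nan)
    zs=np.array(zs); ok=np.isfinite(zs)
    f=np.polyfit(ys[ok],zs[ok],1); print(n,'slope rad',f[0].round(4),'res',np.std(zs[ok]-np.polyval(f,ys[ok])).round(2))
    a=X.reshape(-1,3)
    for lab,lo,hi in [('L',120,195),('R',-130,-60)]:
        S=a[(a[:,1]>lo)&(a[:,1]<hi)&(abs(a[:,0]-579)>11)&(abs(a[:,0]-579)<23)&(a[:,2]>150)&(a[:,2]<250)]
        if len(S)<5: continue
        top=S[S[:,2]>np.percentile(S[:,2],99)-6]; print(lab,'strap y',np.percentile(top[:,1],[2,50,98]).round(1),'x',np.percentile(top[:,0],[2,98]).round(0),'z',top[:,2].max().round(1))
p=cv2.imread(f'pics/side{g}.png'); q=cv2.imread(f'pics/scene{g}.png')
cv2.imwrite(f'pics/m{g}.png',np.hstack([cv2.resize(p[110:270,250:410],(400,400),interpolation=3),cv2.resize(q[120:280,260:420],(400,400),interpolation=3)]))
E
python3 chk.py 10
```

```text
14.5667 [ 0.47000075 -0.23051003  0.31527549] [-0.49925766  0.65346394 -0.52516396] 0.9007099583185543
scene slope rad 0.009 res 0.32
L strap y [150.  158.  165.2] x [558. 601.] z 212.0
R strap y [-97.7 -90.1 -82.5] x [558. 602.] z 209.6
side slope rad 0.0099 res 0.18
L strap y [148.4 155.  164.1] x [557. 600.] z 212.6
R strap y [-99.1 -91.5 -84. ] x [556. 574.] z 209.9
```

View pics/m10.png

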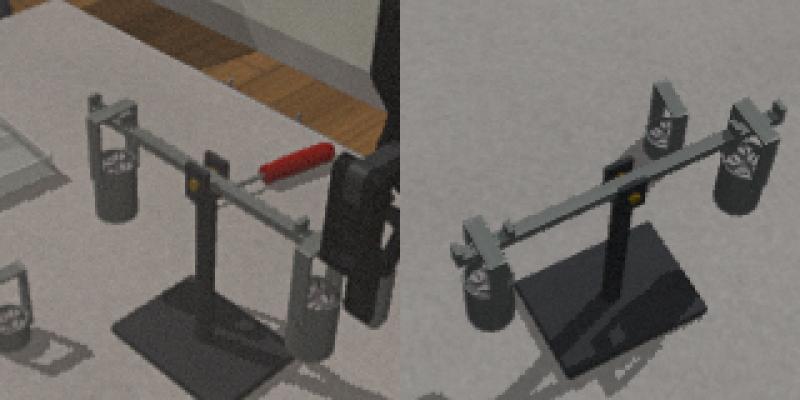

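The bar is nearly level, with a slope of about 0.009. I'll let it settle and compare it with the starting picture.

Request:
carry_out(
  plan=[
    {"hand": 0.8, "xyz": [-15, -15, 0], "twist": [0, 0, 0]},
    {"hand": 0.8, "xyz": [-30, -30, 0], "twist": [0, 0, 0]},
    {"hand": 0.8, "xyz": [-30, -30, 0], "twist": [0, 0, 0]},
    {"hand": 0.8, "xyz": [-30, -30, 0], "twist": [0, 0, 0]},
    {"hand": 0.8, "xyz": [-30, -30, 0], "twist": [0, 0, 0]},
    {"hand": 0.8, "xyz": [-30, -30, 0], "twist": [0, 0, 0]},
    {"hand": 0.8, "xyz": [-30, -30, 0], "twist": [0, 0, 0]},
    {"hand": 0.8, "xyz": [-30, -30, 0], "twist": [0, 0, 0]},
    {"hand": 0.8, "xyz": [-30, -30, 0], "twist": [0, 0, 0]},
    {"hand": 0.8, "xyz": [-30, -30, 0], "twist": [0, 0, 0]},
    {"hand": 0.8, "xyz": [-30, -30, 0], "twist": [0, 0, 0]},
    {"hand": 0.8, "xyz": [-30, -30, 0], "twist": [0, 0, 0]},
  ],
)

```text
t: 15.67
ee_pos: [0.44, -0.2605, 0.3153]
eef_rot: [0.5, 0.5, -0.5, 0.5]
ft_force: [0.4, 0.1, -0.1]
width: 0.897
```

Request:
carry_out(
  plan=[
    {"hand": 0.8, "xyz": [0, 0, 0], "twist": [0, 0, 0]},
    {"hand": 0.8, "xyz": [0, 0, 0], "twist": [0, 0, 0]},
    {"hand": 0.8, "xyz": [0, 0, 0], "twist": [0, 0, 0]},
    {"hand": 0.8, "xyz": [0, 0, 0], "twist": [0, 0, 0]},
    {"hand": 0.8, "xyz": [0, 0, 0], "twist": [0, 0, 0]},
    {"hand": 0.8, "xyz": [0, 0, 0], "twist": [0, 0, 0]},
    {"hand": 0.8, "xyz": [0, 0, 0], "twist": [0, 0, 0]},
    {"hand": 0.8, "xyz": [0, 0, 0], "twist": [0, 0, 0]},
    {"hand": 0.8, "xyz": [0, 0, 0], "twist": [0, 0, 0]},
    {"hand": 0.8, "xyz": [0, 0, 0], "twist": [0, 0, 0]},
    {"hand": 0.8, "xyz": [0, 0, 0], "twist": [0, 0, 0]},
    {"hand": 0.8, "xyz": [0, 0, 0], "twist": [0, 0, 0]},
  ],
)

```text
t: 16.67
ee_pos: [0.44, -0.2605, 0.3153]
eef_rot: [0.5, 0.5, -0.5, 0.5]
ft_force: [0.2, -0.6, 0.5]
width: 0.896
```

```bash
python3 chk.py 11; python3 - <<'E'
from h import *
for n in ['scene0','scene1','side0','scene9','side9','side11','scene11']:
    X=cloud(n)*1000
    ys=np.array([y for y in range(-60,130,10) if abs(y-33)>30]); zs=[]
    for y0 in ys:
        k=(abs(X[...,1]-y0)<5)&(abs(X[...,0]-577)<9)&(X[...,2]>175)&(X[...,2]<235)
        z=X[k][:,2]; zs.append(np.percentile(z,75) if k.sum()>3 else np.nan)
    zs=np.array(zs); ok=np.isfinite(zs); f=np.polyfit(ys[ok],zs[ok],1); print(n,f[0].round(4))
E
```

```text
16.6667 [ 0.4399846  -0.26050148  0.31528751] [ 0.16114955 -0.58485097  0.49955663] 0.8964373595072243
scene slope rad 0.0085 res 0.27
L strap y [149.5 157.  166. ] x [558. 601.] z 211.0
R strap y [-97.6 -90.2 -82.5] x [557. 601.] z 210.0
side slope rad 0.008 res 0.19
L strap y [147.6 156.1 165.6] x [556. 600.] z 212.7
R strap y [-98.9 -91.  -83.5] x [556. 600.] z 210.8
scene0 0.0027
scene1 0.0019
side0 -0.001
scene9 0.0046
side9 0.0115
side11 0.008
scene11 0.0085
```

View pics/side11.png

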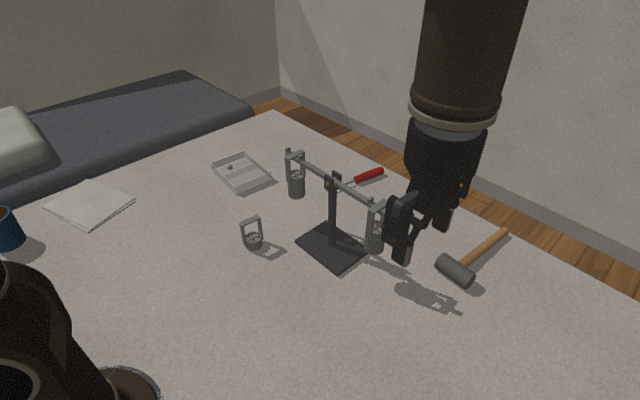

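The side view shows both tall pots hanging, at (296,180) and (376,230). The short pot is untouched at (252,235). The bar is still, and compared with the start it tilts about 0.007 rad. I'm handing in.

```bash
python3 -c "
from plant import job
print(job.job_done())"
```

```text
the job is handed in; nothing more can be done
None
```

Both tall pots now hang on the balance rack by their straps, one at each end between the stops, and the job is handed in at about 17 s. I hung pot A on the left seat first, then pot B on the right. I released each one and moved the gripper well clear.

- **Seating:** the left strap is centred at y ≈ 156–157 mm and the right at about −90.5 mm. The seats are at about 158 and −92 mm, so both straps sit well inside their stops.
- **Level:** the bar is steady, with a slope of about 0.008 rad in both camera views. The same measure read −0.001 to 0.003 rad at the start, so the real tilt is about 0.005–0.009 rad, left end slightly high. I took this as level, and it fits a small difference in the pots' weights or seat positions.
- **Short pot:** it still stands where it was.
- **Forces:** every reading I took was low, under about 8 N. These were the readings at the end of each move, not continuous ones.

The side and scene cameras disagreed by up to about 8 mm on the bar's x position. I used about 580 mm, close to the wrist camera's reading, and both pots fitted there.

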